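# Lock the axle jig with its quarter-turn T-bolt

## Robot

A 7-joint arm with a two-finger parallel gripper is mounted at the origin on a cart in front of the work surface, level with it; the furniture and walls round the work are solid. World frame = base frame: x ahead of the robot, y to its left, z up, the work surface at z = 0. Lengths are in m, angles in rad, forces in N, time in s.
With the tool pointing down it reaches from about 0.425 to 0.875 m from the base axis. Payload 4.7 kg.
Tool frame: the origin (TCP) lies where the fingers leave the gripper's body, on its centre line; the fingertips stand 70 mm ahead of it and the grasp point (between the pads) lies 51 mm ahead of it; z points along the fingers, y is the line along which they close (so a half turn about z gives the same grasp; the last joint's range is limited). The gripper opens to 87 mm and grips with 3 to 60 N. Pads are 19 mm wide; open, the fingers measure 117 mm over their backs; the gripper's body (75 mm by 190 mm) begins 51 mm behind the grasp point.
Start: joints at [-1.299, 0.321, -0.07, 1.45, 0.023, 1.371, -0.057], TCP at [0.166, 0.629, 0.292] pointing down, gripper open.
Joint ranges: [-2.86, 2.86], [-0.3, 2.09], [-1.38, 1.24], [0.06, 2.45], [-1.56, 4.7], [0.09, 2.05], [-2.69, 2.69]. Speed limits (rad/s): [2.57, 2.57, 3.14, 3.14, 3.14, 3.14, 3.14].

## Interface

Orientations are given as a rotation vector (axis times angle).
In Python, from bench import ctrl gives the robot as it stands.
- The arm moves only by the tool play_rows, never from a script. Its argument "increments" is a list that holds one entry, the list of rows, each a list of 7 numbers: the shift along the tool's x, y, z as a fraction of full scale, then the turn, a rotation vector about the tool's x, y, z as a fraction of full scale, then the gripper command: -1 is shut, 1 is fully open, values between are in proportion. A call has 1 to 8 rows; each row is the pose to reach, as a shift and turn from the pose commanded when the call began, along the tool's axes at that moment; what a row does not reach only later rows make up. Full scale, the value 1, is 0.1 m for a shift and 90 degrees for a turn. A row lasts 1/10 s, in which the tool goes at most 50 mm and 8.59 degrees, less where a joint would pass 70% of its speed; a pose out of reach is approached as far as the arm can. A call with a number of a shift or a turn outside -1 to 1 is refused whole. A call with a gripper value outside its range is refused whole. The fingers move at their own pace and stop on an object; "squeeze" is the grip in N (left out, the last holds). Time passes only in rows, so rows that repeat a pose let the fingers close. It gives the time, the measured TCP pose, the force, the opening and the grip force at its end, in the units of the state.
- ctrl.get_state(): the state, without advancing time (a new reading comes with each control period).
- ctrl.get_image(name): name is "scene" or "top" or "wrist"; returns the picture (420x560x3 uint8, red, green, blue); there is no depth.
- ctrl.get_calibration(name): a dict with "vertical_fov" (degrees; the focal length in pixels is half the picture's height over the tangent of half this angle, whatever the lens; pixels are square), "cx", "cy" (the principal point, pixels), "R" (3x3) and "t" (3): a world point X has camera coordinates R X + t; the wrist camera has in their place "T_tool_cam" (4x4, takes a point from camera to tool coordinates, whose origin is the TCP and whose axes are the flange's). Camera axes: x right, y down, z forward; pixel columns grow to the right and rows downward; lengths in m; the calibration is good to about 2 mm. A picture is of the moment at which its call begins: read the wrist's pose just before it. get_calibration takes no time and is no camera call.
- ctrl.close_job(): hands the job in; it is judged then, once.
The state is a dict: "time": time; "joint_positions": joint angles; "qd": joint speeds; "joint_torque": joint torques, N m; "position": TCP position; "tool_rot": TCP orientation; "ft_force": force on the tool from outside, world axes, zero at the start; "torque": the same for the moment, N m; "grip_width": opening from 0.0 (shut) to 1.0 (fully open); "grip_force": force on a finger pad.
Only numpy, scipy, OpenCV 4.12 (cv2) and the standard library are available. Lean on these libraries where they do the work, as an engineer would, in place of code of your own. Each camera call takes 0.05 s, during which the arm holds its last target. There are 200 camera calls.

## Task

Take the red-handled T-bolt from its wooden block and lock the blue axle jig with it: pass the bolt's head down through the slot in the brass plate, press it down against the spring, turn it a quarter turn and let the spring lift it, so that the head catches crosswise in the notch under the plate; then let go. The brass plate floats, so feel for the slot gently and never force the bolt against the jig (stay well under 60 N). Leave the oil bottle, the lock ring and the red tin where they are.

Things in the scene. Friction and masses are not known exactly. Their poses are not given: they have to be found in the camera images.
- tbolt_grip (a point): Centre of the red handle bar of the loose T-bolt (0.10-0.16 kg): 64 mm long (x), 14 wide (y), 16 high (z, up), flat sides; half a turn about z changes nothing. On its axis below: 11 mm stem, and a collar 30 mm across, 4 mm thick, underside 35 mm below this point. It starts upright, hung by the collar in the wooden block, this point 75 mm above the bench.
- tbolt_head (a point): Centre of the underside of the T-bolt's steel head, 58 mm below point tbolt_grip on the same axis. The head is 36 mm long (x, parallel to the handle), 11 mm wide (y), 8 mm high, square-edged.
- holder: Fixed light-wood parking block, 100 (x) x 70 (y) x 40 mm high, origin at the centre of its underside, with a through slot 44 (x) x 20 (y) mm at its centre, in which the T-bolt hangs.
- jig: Fixed jig: blue base plate 184 x 130 mm, on it a steel housing 104 (x) x 92 (y) mm whose lid is the slotted brass plate, top 45 mm above the bench, between two guide rails (y = +-51 mm, 1 mm lower); a wheel axle lies in V-blocks at x = +86 mm (up to 50 mm high). Origin on the bench under the middle of the housing, z up.
- slot_mid (a point): Point fixed to the jig, on the brass plate's top, axes as the jig's: mid position of the slot (40 mm long along x, 15 mm wide, no chamfer). The plate floats along x: the slot's centre is really anywhere from -10 to +10 mm in x from here (y exact), and this is not measured. The plate does not shift under the forces allowed.
- well (a point): Point 12 mm below slot_mid, jig axes: top of a sprung follower under the 10 mm thick brass plate; it moves with the plate. It resists the head with 6 N here, then 0.5 N more per mm. The head can turn when its underside is 18 to 23 mm below the brass top (9 to 11.5 N); at 23 mm the collar lands on the brass and the force rises sharply.
- notch (a point): Point 14 mm below slot_mid, jig axes: level of the head's underside when locked. A notch 15 mm wide and 4 mm deep is cut up into the plate's underside, along y, crossing the slot at its centre. Locked, the handle lies along the jig's y (either way round), spring holds head up in the notch, and point tbolt_grip is 89 mm above the bench.
- oil_bottle: Bystander: red oil bottle with dark spout, 42 mm across, 139 mm high, origin at the centre of its underside.
- lock_ring: Bystander: black steel ring, 42 mm across, 6 mm high, lying flat, origin at the centre of its underside.
- patch_tin: Bystander: flat red tin, 46 x 66 x 17 mm, origin at the centre of its underside.

How it is judged:
On the way:
1. the head is through the slot: handle along the slot, head's underside at least 16 mm below the brass top (z of tbolt_grip in the frame of jig below 0.087 m and angle between the x axis of tbolt_grip and the x axis of jig, either way round below 0.3 rad and horizontal distance between tbolt_grip and jig below 0.02 m), for 0.1 s.
At the end, for the whole second after the job is handed in: The T-bolt stands in the slot, at rest, upright within 0.15 rad, turned so that its handle is along the jig's y within 0.17 rad, and lifted into the notch: site tbolt_grip 86.5 to 92 mm above the jig's underside and within 16 mm of the jig's axis (z of tbolt_grip in the frame of jig between 0.0865 and 0.092 m and angle between the x axis of tbolt_grip and the y axis of jig, either way round below 0.17 rad and horizontal distance between tbolt_grip and jig below 0.016 m and angle between tbolt_grip's own z axis and vertical below 0.15 rad and linear speed of tbolt below 0.02 m/s); the robot touches nothing.
It fails at once if the T-bolt is forced against the jig (contact force over 60 N) (contact force between tbolt and jig above 60 N).
It fails at once if the oil bottle is knocked or shoved more than 20 mm (distance of oil_bottle from where it was at the start of the episode above 0.02 m).
It fails at once if the oil bottle is tipped (angle between oil_bottle's own z axis and vertical above 0.5 rad).
It fails at once if the lock ring is knocked or shoved more than 20 mm (distance of lock_ring from where it was at the start of the episode above 0.02 m).
It fails at once if the red tin is knocked or shoved more than 20 mm (distance of patch_tin from where it was at the start of the episode above 0.02 m).
It also fails if it takes over 69 s, if anything falls off the work surface, if the arm or the gripper's body presses on something with over 40 N, if the wrist force passes 120 N, or if a joint passes its speed limit or range.

## Working session

There is one attempt and no reset: what is moved stays moved. The work goes in short steps, Python scripts to look and compute and a tool call to move; the robot and the scene stay as the last step left them, time stands still between calls to the robot, and variables do not carry over. Pictures are saved under pics/ and viewed, at most 10 in all, crops included, and the job is handed in when it is done.

Besides the shell and the picture viewer there is one more tool, called after "Request:" as name(argument=value, ...) on one line, values as JSON. play_rows: Moves the arm, as the interface text tells. Shift numbers are shares of 0.1 m and turn numbers shares of 90 degrees, none past 1 either way. Its arguments: {"type":"object","properties":{"increments":{"type":"array"},"squeeze":{"type":"number"}},"required":["increments"]}

```bash
ls; mkdir -p pics; python3 - <<'E'
from bench import ctrl
import cv2,numpy as np
s=ctrl.get_state();print(s)
for n in("top","scene"):
    im=ctrl.get_image(n);cv2.imwrite(f"pics/{n}0.png",im[:,:,::-1])
    print(n,ctrl.get_calibration(n))
print(ctrl.get_calibration("wrist"))
E
```

```text
pics
{'time': 0.0, 'joint_positions': array([-1.29889285,  0.32182886, -0.07010038,  1.45168099,  0.02259651,
        1.37081648, -0.05691665]), 'qd': array([-6.94580885e-04, -1.01701311e-03, -1.31416907e-03,  2.31740466e-06,
        8.91921118e-04,  2.30705557e-05, -1.72474210e-03]), 'joint_torque': array([-4.48854435e-04, -4.91285455e+01, -4.04097615e-01, -3.12529778e+01,
       -6.39441842e-02,  4.39861254e-02,  1.96945653e-04]), 'position': array([0.16564474, 0.62809495, 0.29115471]), 'tool_rot': array([-4.03771666e-01, -3.11537537e+00,  3.04694642e-03]), 'ft_force': array([-0.0162309 ,  0.77184985,  0.00480899]), 'torque': array([ 0.00344788, -0.01435657, -0.01780684]), 'grip_force': 0.0, 'grip_width': 1.001254974743009}
top {'vertical_fov': 46.65206344355486, 'cx': 277.3919464806862, 'cy': 205.77928227610442, 'R': array([[-0.00497565, -0.9999774 ,  0.00452161],
       [-0.99110752,  0.00433016, -0.13299296],
       [ 0.13297038, -0.00514313, -0.99110667]]), 't': array([0.03704161, 0.51664194, 1.30017005])}
scene {'vertical_fov': 55.168984635123216, 'cx': 279.4135410911704, 'cy': 203.5622888433618, 'R': array([[ 0.75375783, -0.65668059,  0.02489456],
       [-0.34500546, -0.42768124, -0.83549984],
       [ 0.55930347,  0.62117578, -0.54892647]]), 't': array([-0.36786215,  0.2529343 ,  0.82763165])}
{'vertical_fov': 64.04017237931203, 'cx': 282.7872976507821, 'cy': 213.77802243784356, 'T_tool_cam': array([[-4.24174798e-04, -9.57221730e-01, -2.89355109e-01,
         7.92754888e-02],
       [ 9.99999650e-01, -1.97281618e-04, -8.13299612e-04,
         1.37638725e-03],
       [ 7.21423618e-04, -2.89355353e-01,  9.57221479e-01,
        -9.17055778e-02],
       [ 0.00000000e+00,  0.00000000e+00,  0.00000000e+00,
         1.00000000e+00]])}
```

View pics/top0.png

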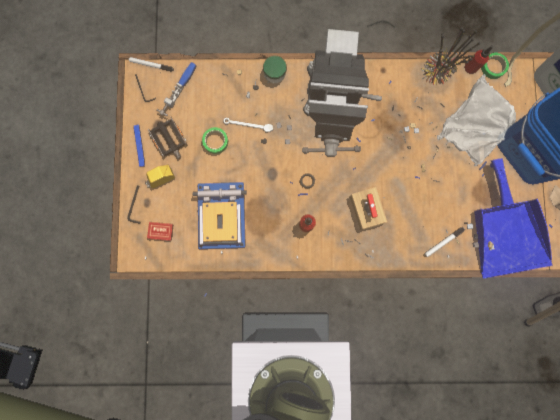

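View pics/scene0.png

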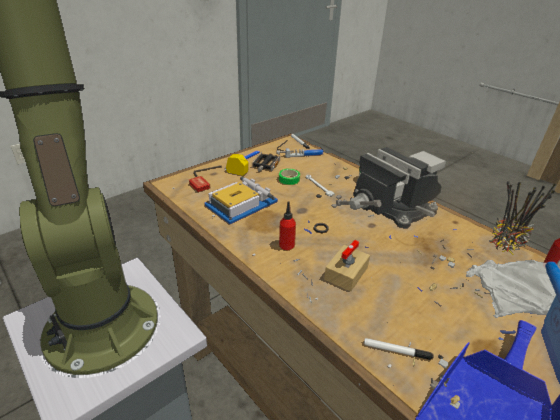

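The top view shows the bolt handle near (371,205), the jig with its slot near (220,221), the bottle at (306,223), the ring at (307,181) and the tin at (160,231). The scene view agrees.

```bash
cat > h.py <<'E'
import numpy as np,cv2
from scipy.spatial.transform import Rotation as Ro
def K(c):
    f=210/np.tan(np.radians(c["vertical_fov"])/2); return f,c["cx"],c["cy"]
def cast(c,px,z,state=None):
    f,cx,cy=K(c); px=np.atleast_2d(np.asarray(px,float))
    d=np.c_[(px[:,0]-cx)/f,(px[:,1]-cy)/f,np.ones(len(px))]
    if state is None: R=c["R"].T; o=-R@c["t"]
    else:
        T=np.array(c["T_tool_cam"]);Rt=Ro.from_rotvec(state["tool_rot"]).as_matrix()
        R=Rt@T[:3,:3]; o=state["position"]+Rt@T[:3,3]
    d=d@R.T
    return o+d*((z-o[2])/d[:,2])[:,None]
def biggest(m,roi=None):
    m=m.astype(np.uint8)
    if roi:
        k=np.zeros_like(m);k[roi[1]:roi[3],roi[0]:roi[2]]=1;m=m*k
    cs,_=cv2.findContours(m,cv2.RETR_EXTERNAL,cv2.CHAIN_APPROX_NONE)
    return max(cs,key=cv2.contourArea)[:,0,:]
def rect(P):
    (c,s,a)=cv2.minAreaRect((P[:,:2]*1000).astype(np.float32))
    if s[0]<s[1]: s=s[::-1];a+=90
    return np.round(c,1),np.round(s,1),round((a+90)%180-90,1)   # mm, long-axis angle deg
def tool_delta(s,goal,yaw=None):
    """goal TCP xyz; yaw = world angle of tool x wanted. prints move in tool axes units"""
    R=Ro.from_rotvec(s["tool_rot"]); 
    d=R.inv().apply(np.array(goal)-s["position"])/0.1
    r=np.zeros(3)
    if yaw is not None:
        G=Ro.from_euler('z',yaw,degrees=True)*Ro.from_euler('x',180,degrees=True)
        r=(R.inv()*G).as_rotvec()/(np.pi/2)
    return np.round(d,3),np.round(r,3)
def hsv(im): return cv2.cvtColor(im,cv2.COLOR_RGB2HSV).astype(int)
E
python3 - <<'E'
from h import *
from bench import ctrl
c=ctrl.get_calibration("top");im=cv2.imread("pics/top0.png")[:,:,::-1].copy();H=hsv(im)
red=((H[...,0]<8)|(H[...,0]>172))&(H[...,1]>160)&(H[...,2]>90)
for n,m,z,roi in(("handle",red,.083,(355,185,390,225)),("bottle",red,.1,(295,210,320,240)),("tin",red,.017,(140,215,180,245)),
  ("plate",(H[...,0]>18)&(H[...,0]<32)&(H[...,1]>120)&(H[...,2]>120),.045,(200,203,242,242)),
  ("base",(H[...,0]>100)&(H[...,0]<125)&(H[...,1]>120),.008,(190,175,250,255)),
  ("slot",(H[...,2]<110),.045,(212,208,228,234))):
    print(n,rect(cast(c,biggest(m,roi),z)))
s=ctrl.get_state();R=Ro.from_rotvec(s["tool_rot"]).as_matrix();print(R.round(3))
print(cast(c,[[371,205],[220,221],[306,223],[307,181]],0.05).round(3))
cv2.imwrite("pics/t1.png",cv2.resize(im[170:260,185:395,::-1],None,fx=3.8,fy=3.8,interpolation=2))
E
```

```text
handle (array([ 491.4, -214.5]), array([23.5,  6. ]), 24.9)
bottle (array([470.3, -55.3]), array([25.5,  8.5]), 19.7)
tin (array([447.6, 338.9]), array([0., 0.]), 0.0)
plate (array([474.3, 191.4]), array([99.7, 89.1]), 1.6)Traceback (most recent call last):
  File "<stdin>", line 9, in <module>
  File "h.py", line 19, in biggest
    return max(cs,key=cv2.contourArea)[:,0,:]
           ~~~^^^^^^^^^^^^^^^^^^^^^^^^
ValueError: max() iterable argument is empty
```

Request:
play_rows(increments=[[[-1,-0.58,0,0,0,0.75,1],[-1,-0.58,0,0,0,0.75,1],[-1,-0.58,0,0,0,0.75,1],[-1,-0.58,0,0,0,0.75,1],[-1,-0.58,0,0,0,0.75,1],[-1,-0.58,0,0,0,0.75,1],[-1,-0.58,0,0,0,0.75,1],[-1,-0.58,0,0,0,0.75,1]]])

```text
time: 0.9
position: [0.2476, 0.5467, 0.2917]
tool_rot: [2.073, 2.36, -0.001]
ft_force: [-0.3, 0.6, -0.5]
grip_width: 1.001
grip_force: 0.0
```

Request:
play_rows(increments=[[[-1,0.8,0,0,0,0.58,1],[-1,0.8,0,0,0,0.58,1],[-1,0.8,0,0,0,0.58,1],[-1,0.8,0,0,0,0.58,1],[-1,0.8,0,0,0,0.58,1],[-1,0.8,0,0,0,0.58,1],[-1,0.8,0,0,0,0.58,1]]])

```text
time: 1.6
position: [0.3403, 0.4583, 0.2918]
tool_rot: [2.897, 1.214, -0.001]
ft_force: [-0.2, -0.6, 0.2]
grip_width: 1.001
grip_force: 0.0
```

Request:
play_rows(increments=[[[-0.7,1,0,0,0,0,1],[-0.7,1,0,0,0,0,1],[-0.7,1,0,0,0,0,1]]])

```text
time: 1.9
position: [0.3641, 0.3342, 0.292]
tool_rot: [2.896, 1.213, -0.001]
ft_force: [0.0, -0.2, 0.4]
grip_width: 0.995
grip_force: 0.0
```

Request:
play_rows(increments=[[[-0.4,1,0,0,0,0,1],[-0.4,1,0,0,0,0,1],[-0.4,1,0,0,0,0,1],[-0.4,1,0,0,0,0,1]]])

```text
time: 2.3
position: [0.4068, 0.2386, 0.2925]
tool_rot: [-2.897, -1.213, -0.001]
ft_force: [-0.1, 1.0, 0.3]
grip_width: 0.996
grip_force: 0.0
```

```bash
python3 - <<'E'
from h import *
from bench import ctrl
import pickle
s=ctrl.get_state();im=ctrl.get_image("wrist");cv2.imwrite("pics/w1.png",im[:,:,::-1]);pickle.dump(s,open("s1.pkl","wb"))
E
```

```text
(no output)
```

View pics/w1.png

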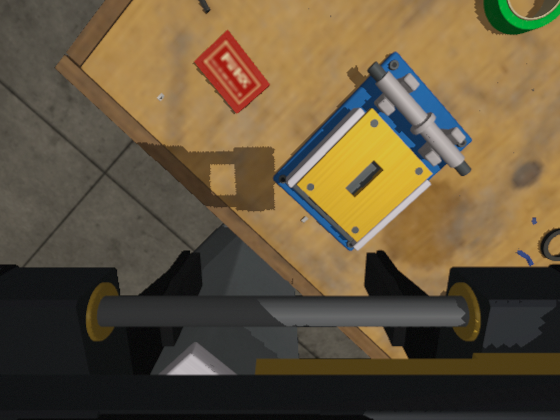

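The wrist view shows the yellow plate with its slot at (364,178) and the axle at (425,120).

```bash
python3 - <<'E'
from h import *
from bench import ctrl
import pickle
s=pickle.load(open("s1.pkl","rb"));c=ctrl.get_calibration("wrist");im=cv2.imread("pics/w1.png")[:,:,::-1].copy();H=hsv(im)
roi=(260,40,480,260)
y=(H[...,0]>20)&(H[...,0]<32)&(H[...,1]>165)&(H[...,2]>140)
p=biggest(y,(285,105,435,250));print("plate",rect(cast(c,cv2.convexHull(p)[:,0],.045,s)))
q=biggest(~y&(H[...,2]<200),(340,155,388,200));print("slot",rect(cast(c,q,.045,s)), q.min(0),q.max(0))
w=biggest((H[...,1]<40)&(H[...,2]>170),(285,100,370,190));print("railL",rect(cast(c,w,.044,s)))
w=biggest((H[...,1]<40)&(H[...,2]>170),(350,175,435,250));print("railR",rect(cast(c,w,.044,s)))
b=biggest((H[...,0]>100)&(H[...,0]<120)&(H[...,1]>130),roi);print("base",rect(cast(c,cv2.convexHull(b)[:,0],.008,s)))
E
```

```text
plate (array([476.4, 192.3]), array([103.6,  91.6]), 1.5)
slot (array([476.4, 192.4]), array([39.3, 15.1]), 2.6) [345 161] [382 196]
railL (array([468.4, 242.9]), array([102.1,   6.4]), 1.2)
railR (array([471., 141.]), array([102.4,   6.8]), 1.6)
base (array([480.9, 192.2]), array([150.2, 129.3]), 1.6)
```

Request:
play_rows(increments=[[[-0.3,1,0,0,0,0.2,1],[-0.3,1,0,0,0,0.2,1],[-0.3,1,0,0,0,0.2,1],[-0.3,1,0,0,0,0.2,1]]])

```text
time: 2.75
position: [0.4565, 0.1492, 0.2922]
tool_rot: [-3.051, -0.749, 0.0]
ft_force: [-0.7, 1.1, 1.2]
grip_width: 0.999
grip_force: 0.0
```

Request:
play_rows(increments=[[[-0.7,1,0,0,0,0,1],[-0.7,1,0,0,0,0,1],[-0.7,1,0,0,0,0,1],[-0.7,1,0,0,0,0,1]]])

```text
time: 3.15
position: [0.4401, 0.027, 0.2925]
tool_rot: [-3.05, -0.748, -0.001]
ft_force: [0.3, -0.2, 0.7]
grip_width: 0.996
grip_force: 0.0
```

Request:
play_rows(increments=[[[-0.7,1,0,0,0,0,1],[-0.7,1,0,0,0,0,1],[-0.7,1,0,0,0,0,1],[-0.7,1,0,0,0,0,1]]])

```text
time: 3.55
position: [0.425, -0.0937, 0.2927]
tool_rot: [-3.051, -0.747, -0.002]
ft_force: [0.5, 1.6, -0.0]
grip_width: 1.001
grip_force: 0.0
```

Request:
play_rows(increments=[[[0,1,0,0,0,0.07,1],[0,1,0,0,0,0.07,1],[0,1,0,0,0,0.07,1],[0,1,0,0,0,0.07,1]]])

```text
time: 3.95
position: [0.4723, -0.1793, 0.2914]
tool_rot: [3.086, 0.584, -0.004]
ft_force: [-0.4, -0.0, -0.5]
grip_width: 0.999
grip_force: 0.0
```

```bash
python3 - <<'E'
from h import *
from bench import ctrl
import pickle
s=ctrl.get_state();im=ctrl.get_image("wrist");cv2.imwrite("pics/w2.png",im[:,:,::-1]);pickle.dump(s,open("s2.pkl","wb"))
c=ctrl.get_calibration("wrist");H=hsv(im)
red=((H[...,0]<8)|(H[...,0]>172))&(H[...,1]>150)&(H[...,2]>80)
p=biggest(red);print("handle",rect(cast(c,cv2.convexHull(p)[:,0],.083,s)),p.min(0),p.max(0))
E
```

```text
handle (array([478.9, -57.8]), array([55.8, 39.3]), -59.6) [124 125] [189 171]
```

View pics/w2.png

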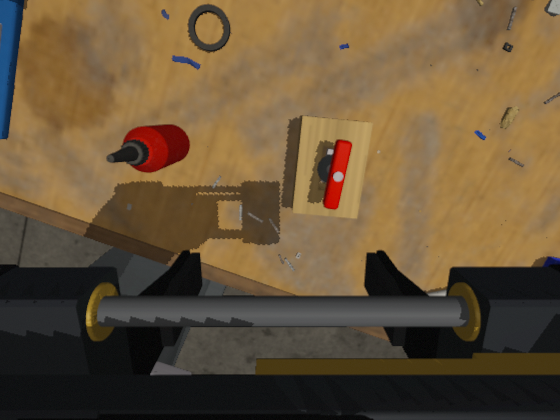

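The handle is at about (338,175), the bottle at (155,148) and the ring at (209,28).

```bash
python3 - <<'E'
from h import *
from bench import ctrl
import pickle
s=pickle.load(open("s2.pkl","rb"));im=cv2.imread("pics/w2.png")[:,:,::-1].copy()
c=ctrl.get_calibration("wrist");H=hsv(im)
red=((H[...,0]<8)|(H[...,0]>172))&(H[...,1]>150)&(H[...,2]>80)
p=biggest(red,(315,130,365,215));q=cast(c,cv2.convexHull(p)[:,0],.083,s);print("handle",rect(q))
wood=biggest((H[...,0]>12)&(H[...,0]<28)&(H[...,2]>185)&(H[...,1]<125),(280,105,385,230));print("block",rect(cast(c,cv2.convexHull(wood)[:,0],.04,s)))
ctr,_,a=rect(q)
print(tool_delta(ctrl.get_state(),[ctr[0]/1000,ctr[1]/1000,.075+.051+.05],a),ctrl.get_state()["position"])
E
```

```text
handle (array([ 513.5, -214.5]), array([62.7, 14.4]), 11.8)
block (array([ 526.6, -242. ]), array([84.4,  3.4]), 17.0)
(array([0.257, 0.488, 1.155]), array([-0.   ,  0.001,  0.108])) [ 0.47194597 -0.17856151  0.29159736]
```

Request:
play_rows(increments=[[[0.26,0.49,0,0,0,0.11,1],[0.26,0.49,0.5,0,0,0.11,1],[0.26,0.49,1,0,0,0.11,1],[0.26,0.49,1,0,0,0.11,1],[0.26,0.49,1,0,0,0.11,1]]])

```text
time: 4.5
position: [0.5131, -0.2159, 0.1923]
tool_rot: [-3.123, -0.315, 0.001]
ft_force: [0.1, -0.4, 0.9]
grip_width: 1.001
grip_force: 0.0
```

```bash
cat > m.py <<'E'
from h import *
from bench import ctrl
s=ctrl.get_state();im=ctrl.get_image("wrist");cv2.imwrite("pics/w3.png",im[:,:,::-1])
c=ctrl.get_calibration("wrist");H=hsv(im)
red=((H[...,0]<8)|(H[...,0]>172))&(H[...,1]>150)&(H[...,2]>80)
p=biggest(red,(200,80,370,340));q=cast(c,cv2.convexHull(p)[:,0],.083,s);ctr,sz,a=rect(q);print("handle",ctr,sz,a,p.min(0),p.max(0))
s=ctrl.get_state();print(tool_delta(s,[ctr[0]/1000,ctr[1]/1000,.075+.051],a),s["position"],s["ft_force"])
E
python3 m.py
```

```text
handle [ 515.6 -215.3] [65.1 13.4] 12.1 [274 190] [295 285]
(array([ 0.017, -0.012,  0.679]), array([-0.001, -0.002, -0.007])) [ 0.51404437 -0.21686974  0.19390341] [-0.23481527 -0.74652063 -0.0344069 ]
```

Request:
play_rows(increments=[[[0.01,-0.01,0.3,0,0,0,1],[0.01,-0.01,0.5,0,0,0,1],[0.01,-0.01,0.67,0,0,0,1],[0.01,-0.01,0.67,0,0,0,1],[0.01,-0.01,0.67,0,0,0,1]]])

```text
time: 5.05
position: [0.5146, -0.2173, 0.1267]
tool_rot: [3.126, 0.311, 0.004]
ft_force: [0.9, -0.6, -0.0]
grip_width: 1.0
grip_force: 0.0
```

Request:
play_rows(increments=[[[0,0,0,0,0,0,-1],[0,0,0,0,0,0,-1],[0,0,0,0,0,0,-1],[0,0,0,0,0,0,-1],[0,0,0,0,0,0,-1],[0,0,0,0,0,0,-1],[0,0,0,0,0,0,-1],[0,0,0,0,0,0,-1]]], squeeze=40)

```text
time: 5.85
position: [0.5137, -0.2173, 0.1252]
tool_rot: [-3.126, -0.31, 0.0]
ft_force: [-0.2, 0.4, -0.0]
grip_width: 0.358
grip_force: 0.0
```

Request:
play_rows(increments=[[[0,0,0,0,0,0,-1],[0,0,0,0,0,0,-1],[0,0,0,0,0,0,-1],[0,0,0,0,0,0,-1],[0,0,0,0,0,0,-1],[0,0,0,0,0,0,-1]]])

```text
time: 6.45
position: [0.5137, -0.2172, 0.1252]
tool_rot: [-3.126, -0.31, -0.0]
ft_force: [-0.1, 0.9, 0.4]
grip_width: 0.162
grip_force: 40.0
```

Request:
play_rows(increments=[[[0,0,-0.3,0,0,0,-1],[0,0,-0.6,0,0,0,-1],[0,0,-0.9,0,0,0,-1],[0,0,-1,0,0,0,-1],[0,0,-1,0,0,0,-1]]])

```text
time: 6.95
position: [0.5143, -0.2175, 0.2262]
tool_rot: [3.126, 0.311, 0.004]
ft_force: [0.6, -0.5, -0.2]
grip_width: 0.152
grip_force: 40.0
```

```bash
python3 - <<'E'
from h import *
from bench import ctrl
s=ctrl.get_state();im=ctrl.get_image("wrist");cv2.imwrite("pics/w4.png",im[:,:,::-1])
print(s["position"],s["tool_rot"],s["grip_width"],s["grip_force"],s["ft_force"])
c=ctrl.get_calibration("wrist");H=hsv(im)
red=((H[...,0]<8)|(H[...,0]>172))&(H[...,1]>150)&(H[...,2]>80)
p=biggest(red,(200,150,370,400));print(p.min(0),p.max(0))
z=s["position"][2]-.051+.008
q=cast(c,cv2.convexHull(p)[:,0],z,s);ctr,sz,a=rect(q);print("handle",ctr,sz,a)
E
```

```text
[ 0.51430684 -0.21750748  0.22624885] [3.12601604 0.3105258  0.00422834] 0.1516125294554949 39.9798128195107 [ 0.60968186 -0.49090292 -0.16958329]
[267 223] [298 295]
handle [ 532.6 -212.8] [34.4 13.4] 11.6
```

View pics/w4.png

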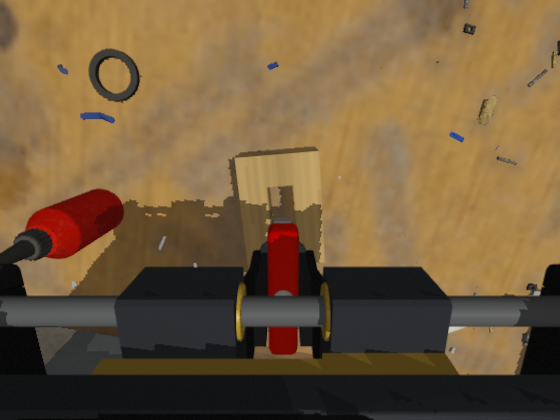

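The handle is held square and centred between the pads (it spans about (267–298, 223–355)), and the bottle is well clear. I'll lift higher before crossing over the bottle.

Request:
play_rows(increments=[[[0,0,-0.4,0,0,0.06,-1],[0,0,-0.8,0,0,0.11,-1],[0,-0.4,-0.8,0,0,0.11,-1],[0,-0.8,-0.8,0,0,0.11,-1],[0,-1,-0.8,0,0,0.11,-1]]])

```text
time: 7.5
position: [0.493, -0.1151, 0.3034]
tool_rot: [-3.139, -0.046, 0.005]
ft_force: [-0.2, 0.7, -0.4]
grip_width: 0.154
grip_force: 40.0
```

Request:
play_rows(increments=[[[-0.2,-0.4,0,0,0,0,-1],[-0.4,-0.8,0,0,0,0,-1],[-0.5,-1,0,0,0,0,-1],[-0.5,-1,0,0,0,0,-1]]])

```text
time: 7.9
position: [0.4394, -0.0166, 0.3034]
tool_rot: [-3.14, -0.051, 0.005]
ft_force: [0.3, 0.1, -2.4]
grip_width: 0.154
grip_force: 40.0
```

Request:
play_rows(increments=[[[0,-0.4,0,0,0,0,-1],[0,-0.8,0,0,0,0,-1],[0,-1,0,0,0,0,-1],[0,-1,0,0,0,0,-1]]])

```text
time: 8.3
position: [0.4384, 0.082, 0.3036]
tool_rot: [3.139, 0.046, -0.004]
ft_force: [1.1, -0.5, -1.8]
grip_width: 0.159
grip_force: 40.0
```

Request:
play_rows(increments=[[[0,-0.4,0,0,0,0,-1],[0,-0.7,0,0,0,0,-1],[0,-0.9,0,0,0,0,-1],[0,-0.9,0,0,0,0,-1],[0,-0.9,0,0,0,0,-1]]])

```text
time: 8.8
position: [0.4372, 0.1679, 0.3046]
tool_rot: [3.139, 0.037, -0.001]
ft_force: [0.5, -0.3, -1.0]
grip_width: 0.153
grip_force: 40.0
```

```bash
cat > j.py <<'E'
from h import *
from bench import ctrl
import sys
s=ctrl.get_state();im=ctrl.get_image("wrist");cv2.imwrite(f"pics/{sys.argv[1]}.png",im[:,:,::-1])
print(s["position"].round(4),s["tool_rot"].round(4),s["ft_force"].round(2),s["grip_width"].round(3))
c=ctrl.get_calibration("wrist");H=hsv(im)
y=(H[...,0]>18)&(H[...,0]<34)&(H[...,1]>140)&(H[...,2]>80)
p=biggest(y,(100,30,470,275));k=cv2.convexHull(p)
print("plate",rect(cast(c,k[:,0],.045,s)),p.min(0),p.max(0))
m=np.zeros(y.shape,np.uint8);cv2.fillPoly(m,[k],1);m=cv2.erode(m,np.ones((25,25)))
try:
    q=biggest((m>0)&~y);print("slot",rect(cast(c,cv2.convexHull(q)[:,0],.045,s)),q.min(0),q.max(0))
except ValueError: print("no slot")
E
python3 j.py w5
```

```text
Traceback (most recent call last):
  File "j.py", line 5, in <module>
    print(s["position"].round(4),s["tool_rot"].round(4),s["ft_force"].round(2),s["grip_width"].round(3))
                                                                               ^^^^^^^^^^^^^^^^^^^^^
AttributeError: 'float' object has no attribute 'round'
```

View pics/w5.png

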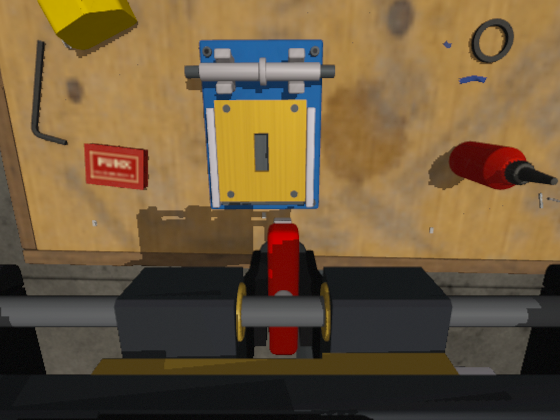

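The slot is at (261,152) in the plate, with the held handle just below it.

```bash
sed -i 's/,s\["grip_width"\].round(3)//' j.py; python3 j.py w6
```

```text
[0.4373 0.1675 0.3049] [ 3.1399e+00  3.5500e-02 -6.0000e-04] [ 0.27 -0.2  -1.34]
plate (array([476.7, 191.8]), array([103.6,  92.1]), 1.3) [214 100] [305 201]
slot (array([477.2, 192.1]), array([37.1, 13.5]), 0.5) [254 134] [267 170]
```

Request:
play_rows(increments=[[[0.2,-0.12,0,0,0,0,-1],[0.39,-0.23,0.3,0,0,0,-1],[0.39,-0.23,0.6,0,0,0,-1],[0.39,-0.23,0.9,0,0,0,-1],[0.39,-0.23,1,0,0,0,-1],[0.39,-0.23,1,0,0,0,-1]]])

```text
time: 9.5
position: [0.4747, 0.1921, 0.2043]
tool_rot: [3.14, 0.037, -0.003]
ft_force: [0.0, -0.1, -1.5]
grip_width: 0.15
grip_force: 40.0
```

```bash
python3 j.py w7; python3 - <<'E'
from h import *
from bench import ctrl
s=ctrl.get_state();print(s["position"],tool_delta(s,[.476,.1912,.164],1.4))
im=ctrl.get_image("scene");c=ctrl.get_calibration("scene");P=s["position"]-[0,0,.09];u=c["R"]@P+c["t"];f,cx,cy=K(c);u=(u[:2]/u[2]*f+[cx,cy]).astype(int);print(u)
a=im[u[1]-45:u[1]+45,u[0]-55:u[0]+55];w=cv2.imread("pics/w7.png")[100:360,200:380]
a=cv2.resize(a[:,:,::-1],None,fx=4,fy=4,interpolation=2);w=cv2.resize(w,None,fx=360/260,fy=360/260)
cv2.imwrite("pics/c7.png",np.hstack([a,w]))
E
```

```text
[0.4747 0.1921 0.2043] [ 3.1397  0.0367 -0.0033] [ 0.02 -0.11 -1.47]
plate (array([478.3, 191.9]), array([101.8,  91.9]), 1.8) [222 148] [345 273]
slot (array([468.8, 190.6]), array([55.6, 50.6]), -2.9) [252 192] [314 260]
[0.47554482 0.19266593 0.20578594] (array([0.004, 0.015, 0.418]), array([ 0., -0., -0.]))
[232 172]
```

View pics/c7.png

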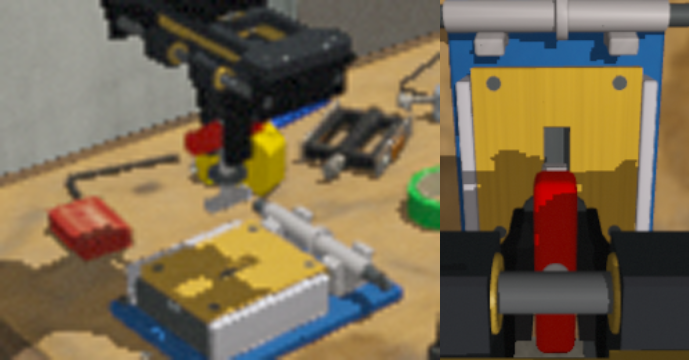

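In the scene crop, the head hangs just above the plate. In the wrist crop, the slot (column 556) lines up with the handle (column 555), so I'm descending gently.

Request:
play_rows(increments=[[[0.1,0.05,0.15,0,0,0,-1],[0.1,0.05,0.3,0,0,0,-1],[0.1,0.05,0.4,0,0,0,-1],[0.1,0.05,0.45,0,0,0,-1],[0.1,0.05,0.45,0,0,0,-1],[0.1,0.05,0.45,0,0,0,-1]]])

```text
time: 10.2
position: [0.4857, 0.189, 0.161]
tool_rot: [-3.141, -0.04, -0.002]
ft_force: [0.5, 0.9, -1.0]
grip_width: 0.157
grip_force: 40.0
```

Request:
play_rows(increments=[[[0,0,0.02,0,0,0,-1],[0,0,0.04,0,0,0,-1],[0,0,0.06,0,0,0,-1],[0,0,0.06,0,0,0,-1],[0,0,0.06,0,0,0,-1]]])

```text
time: 10.7
position: [0.4853, 0.1886, 0.1542]
tool_rot: [3.141, 0.039, -0.0]
ft_force: [-0.1, -0.3, -0.9]
grip_width: 0.156
grip_force: 40.0
```

Request:
play_rows(increments=[[[0,0,0.01,0,0,0,-1],[0,0,0.02,0,0,0,-1],[0,0,0.02,0,0,0,-1],[0,0,0.02,0,0,0,-1]]])

```text
time: 11.1
position: [0.4856, 0.1888, 0.153]
tool_rot: [-3.141, -0.039, -0.0]
ft_force: [-2.9, 0.6, 6.0]
grip_width: 0.155
grip_force: 40.0
```

I mis-scaled that: 0.1 is 10 mm. The bolt touched lightly at 6 N. I'm lifting a little and correcting.

Request:
play_rows(increments=[[[0,0,-0.05,0,0,0,-1],[0,0,-0.05,0,0,0,-1],[-0.05,-0.015,-0.05,0,0,0,-1],[-0.09,-0.027,-0.05,0,0,0,-1],[-0.09,-0.027,-0.05,0,0,0,-1],[-0.09,-0.027,-0.05,0,0,0,-1]]])

```text
time: 11.7
position: [0.476, 0.1913, 0.1572]
tool_rot: [-3.141, -0.04, 0.0]
ft_force: [0.0, 0.2, -0.3]
grip_width: 0.154
grip_force: 40.0
```

Request:
play_rows(increments=[[[0,0,0.02,0,0,0,-1],[0,0,0.04,0,0,0,-1],[0,0,0.05,0,0,0,-1],[0,0,0.05,0,0,0,-1]]])

```text
time: 12.1
position: [0.4762, 0.191, 0.152]
tool_rot: [3.141, 0.039, -0.001]
ft_force: [0.6, 0.0, -1.2]
grip_width: 0.157
grip_force: 40.0
```

Request:
play_rows(increments=[[[0,0,0.01,0,0,0,-1],[0,0,0.02,0,0,0,-1],[0,0,0.02,0,0,0,-1]]])

```text
time: 12.4
position: [0.4762, 0.1911, 0.1502]
tool_rot: [3.141, 0.039, -0.0]
ft_force: [-0.5, -0.6, -0.8]
grip_width: 0.154
grip_force: 40.0
```

Request:
play_rows(increments=[[[0,0,0.02,0,0,0,-1],[0,0,0.04,0,0,0,-1],[0,0,0.06,0,0,0,-1],[0,0,0.08,0,0,0,-1],[0,0,0.08,0,0,0,-1]]])

```text
time: 12.9
position: [0.476, 0.191, 0.1419]
tool_rot: [3.141, 0.039, -0.001]
ft_force: [-0.1, -0.0, -0.3]
grip_width: 0.154
grip_force: 40.0
```

Request:
play_rows(increments=[[[0,0,0.02,0,0,0,-1],[0,0,0.04,0,0,0,-1],[0,0,0.05,0,0,0,-1],[0,0,0.05,0,0,0,-1]]])

```text
time: 13.3
position: [0.4766, 0.1913, 0.1379]
tool_rot: [-3.141, -0.039, -0.001]
ft_force: [-1.7, -1.2, 5.6]
grip_width: 0.153
grip_force: 40.0
```

Request:
play_rows(increments=[[[0,0,0.02,0,0,0,-1],[0,0,0.04,0,0,0,-1],[0,0,0.05,0,0,0,-1],[0,0,0.05,0,0,0,-1],[0,0,0.05,0,0,0,-1]]])

```text
time: 13.8
position: [0.4767, 0.1913, 0.1333]
tool_rot: [-3.141, -0.039, -0.001]
ft_force: [-2.5, -0.6, 7.7]
grip_width: 0.153
grip_force: 40.0
```

Request:
play_rows(increments=[[[0,0,0.01,0,0,0,-1],[0,0,0.02,0,0,0,-1],[0,0,0.02,0,0,0,-1],[0,0,0.02,0,0,0,-1]]])

```text
time: 14.2
position: [0.4767, 0.1913, 0.1314]
tool_rot: [-3.14, -0.039, -0.001]
ft_force: [-3.4, -0.7, 9.0]
grip_width: 0.156
grip_force: 40.0
```

```bash
python3 -c "
from bench import ctrl
s=ctrl.get_state();print(s['joint_positions'].round(2),s['torque'].round(2),s['ft_force'])"
```

```text
[-1.04  0.2   0.66  1.99 -0.15  1.   -1.85] [-0.4   0.83 -0.02] [-3.44180605 -0.74136354  8.98708596]
```

Request:
play_rows(increments=[[[-0.01,0,0,0,0,0,-1],[-0.01,0,0,0,0,-0.07,-1],[-0.01,0,0,0,0,-0.14,-1],[-0.01,0,0,0,0,-0.2,-1],[-0.01,0,0,0,0,-0.2,-1]]])

```text
time: 14.7
position: [0.4769, 0.1919, 0.132]
tool_rot: [-3.094, -0.533, -0.006]
ft_force: [-0.1, -0.4, 9.7]
grip_width: 0.154
grip_force: 40.0
```

Request:
play_rows(increments=[[[0,0,0,0,0,-0.09,-1],[0,0,0,0,0,-0.18,-1],[0,0,0,0,0,-0.27,-1],[0,0,0,0,0,-0.36,-1],[0,0,0,0,0,-0.45,-1],[0,0,0,0,0,-0.45,-1]]])

```text
time: 15.3
position: [0.4769, 0.192, 0.1321]
tool_rot: [-2.719, -1.573, -0.007]
ft_force: [-0.6, 0.1, 9.2]
grip_width: 0.152
grip_force: 40.0
```

```bash
python3 -c "
from bench import ctrl
s=ctrl.get_state();print(s['joint_positions'].round(2),s['torque'].round(2),s['ft_force'])"
```

```text
[-0.93  0.19  0.54  1.99 -0.12  0.99 -0.85] [-0.09  0.18  0.09] [-0.61841074  0.14016596  9.20008763]
```

Request:
play_rows(increments=[[[0,0,0,0,0,-0.09,-1],[0,0,0,0,0,-0.18,-1],[0,0,0,0,0,-0.27,-1],[0,0,0,0,0,-0.35,-1],[0,0,0,0,0,-0.35,-1],[0,0,0,0,0,-0.35,-1]]])

```text
time: 15.9
position: [0.477, 0.1919, 0.1321]
tool_rot: [2.193, 2.249, 0.007]
ft_force: [-0.5, -0.5, 8.9]
grip_width: 0.158
grip_force: 40.0
```

```bash
cat > v.py <<'E'
from h import *
from bench import ctrl
s=ctrl.get_state();print(s['position'],s['joint_positions'].round(2),s['torque'].round(2),s['ft_force'])
R=Ro.from_rotvec(s['tool_rot']).as_matrix();print("yaw",np.degrees(np.arctan2(R[1,0],R[0,0])))
E
python3 v.py
```

```text
[0.47698426 0.19192118 0.13213392] [-0.87  0.18  0.48  1.99 -0.1   0.99 -0.32] [-0.14  0.15  0.01] [-0.45042789 -0.52341639  8.92681341]
yaw 91.44373708198982
```

Request:
play_rows(increments=[[[0,0,-0.01,0,0,0,-1],[0,0,-0.02,0,0,0,-1],[0,0,-0.03,0,0,0,-1],[0,0,-0.04,0,0,0,-1],[0,0,-0.04,0,0,0,-1]]])

```text
time: 16.4
position: [0.4769, 0.1919, 0.136]
tool_rot: [2.193, 2.248, 0.007]
ft_force: [0.5, 0.3, 6.7]
grip_width: 0.155
grip_force: 40.0
```

Request:
play_rows(increments=[[[0,0,-0.01,0,0,0,-1],[0,0,-0.02,0,0,0,-1],[0,0,-0.02,0,0,0,-1],[0,0,-0.02,0,0,0,-1]]])

```text
time: 16.8
position: [0.4768, 0.1919, 0.1377]
tool_rot: [2.193, 2.248, 0.007]
ft_force: [0.4, -0.5, 5.9]
grip_width: 0.157
grip_force: 40.0
```

Request:
play_rows(increments=[[[0,0,-0.01,0,0,0,-1],[0,0,-0.01,0,0,0,-1],[0,0,-0.01,0,0,0,-1]]])

```text
time: 17.1
position: [0.4768, 0.1919, 0.1387]
tool_rot: [2.193, 2.248, 0.007]
ft_force: [0.3, -0.9, 4.6]
grip_width: 0.159
grip_force: 40.0
```

Request:
play_rows(increments=[[[0,0,0,0,0,0,-0.4],[0,0,0,0,0,0,-0.4],[0,0,0,0,0,0,-0.4],[0,0,0,0,0,0,-0.2],[0,0,0,0,0,0,0],[0,0,0,0,0,0,0],[0,0,0,0,0,0,0],[0,0,0,0,0,0,0]]])

```text
time: 17.9
position: [0.4753, 0.1911, 0.1373]
tool_rot: [2.193, 2.249, 0.0]
ft_force: [-0.2, -0.3, -0.8]
grip_width: 0.496
grip_force: 0.0
```

Request:
play_rows(increments=[[[0,0,-0.1,0,0,0,0],[0,0,-0.3,0,0,0,0],[0,0,-0.6,0,0,0,0],[0,0,-0.9,0,0,0,0],[0,0,-1,0,0,0,0],[0,0,-1,0,0,0,0]]])

```text
time: 18.5
position: [0.4762, 0.1915, 0.2392]
tool_rot: [2.193, 2.249, 0.006]
ft_force: [-0.3, 0.3, -0.5]
grip_width: 0.499
grip_force: 0.0
```

```bash
python3 - <<'E'
from h import *
from bench import ctrl
s=ctrl.get_state();im=ctrl.get_image("wrist");cv2.imwrite("pics/w9.png",im[:,:,::-1])
sc=ctrl.get_image("scene")[110:230,170:300]
c=ctrl.get_calibration("wrist");H=hsv(im)
red=((H[...,0]<8)|(H[...,0]>172))&(H[...,1]>150)&(H[...,2]>80)
p=biggest(red,(200,100,370,350))
print(s["position"],s["grip_width"],s["ft_force"])
for z in(.097,.087): print("handle",rect(cast(c,cv2.convexHull(p)[:,0],z,s)),p.min(0),p.max(0))
a=cv2.resize(sc[:,:,::-1],None,fx=2.9,fy=2.9);w=cv2.resize(im[:,:,::-1],(464,348))
cv2.imwrite("pics/c9.png",np.hstack([w,a[:348,:336]]))
E
```

```text
[0.47618397 0.19149571 0.23923657] 0.49930113413054145 [-0.28946434  0.32626289 -0.54870829]
handle (array([477.4, 194.4]), array([63.4, 13.2]), -88.7) [274 181] [292 263]
handle (array([477.5, 191. ]), array([66.1, 13.8]), -88.7) [274 181] [292 263]
```

View pics/c9.png

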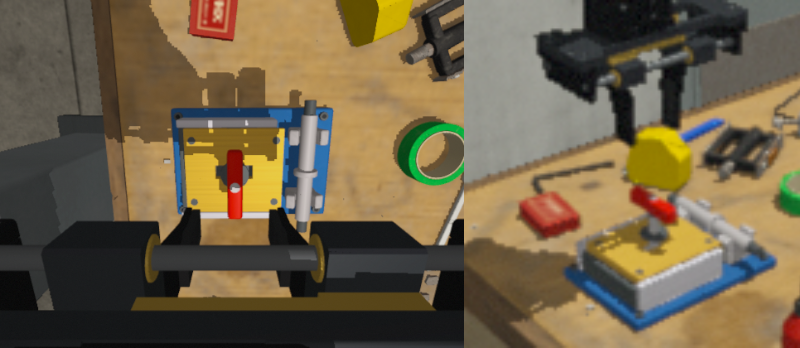

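Left: the handle, at about (235,183), lies along the jig's y axis and is free of the gripper. Right: the bolt stands upright in the jig and the tin is undisturbed. Handing in.

```bash
python3 -c "
from bench import ctrl
print(ctrl.close_job())"
```

```text
the job is handed in; nothing more can be done
None
```

The T-bolt is in the jig, turned a quarter turn and lifted into the notch by the spring, with the gripper clear; I handed the job in at about 18.7 s, and the hand-in call returned no verdict. My one slip was a mis-scaled move that put the head on the brass about 9 mm off the slot, at 6 N measured, before I corrected it.

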